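# Seat the drilling guide on the tray jig and lock it

### The job

Pick up the blue drilling guide plate by its wooden grip and fit it over the two steel studs of the tray jig: rest it lightly on the studs and slide it along until both slots drop over them, never pressing hard on the studs, so that it lies flat and fully home. Then swing the orange turn-button all the way round until it lies square across the end of the plate, and let go. Leave the other things on the table where they are.

Things in the scene. Friction and masses are not known exactly. Their poses are not given: they have to be found in the camera images.
- plate: Drilling guide: blue metal plate 90 (its x) x 160 (y) x 6 mm, 0.2-0.42 kg, flat on the table at the start. Origin: centre of underside, z up. Two through slots at x = 0, y = -50 and +50 mm, each 12.5 mm along y, 16 mm along x. Six brass bushings (looks only) on the +x edge. It may be fitted either way round (half a turn).
- plate_grip (a point): Centre of the top of the plate's wooden grip, 46 mm above the plate's underside; plate's axes. The grip is 22 (x) x 44 (y) mm and stands 40 mm up from the plate's upper face: take it from above across its 22 mm.
- jig: Fixed board on the table, 210 (its x) x 264 (y) mm, z up, x away from the robot at yaw 0; origin at table level under point jig_seat. Its flat top (beech rail and tray blank with tile), 28 mm above the table, spans x -58 to 148, y -105 to 105 mm. Two steel studs rise from it. Pressing the plate on the stud ends with over 40 N does damage.
- jig_seat (a point): On the flat top, jig's axes; middle of the stud strip's range. Studs: 10 mm diameter, 12 mm tall above the flat top, flat ends, no bevel, at x = 0, y = s-50 and s+50 mm. s is NOT reported: the strip is clamped (80 N, do not shove) anywhere from -18 to +18 mm. Plate on stud ends: underside 12 mm above this point; home: level with it.
- button (a joint): Orange turn-button on a vertical pin at the jig's +y end, rad. 0: points along jig -x, clear of the plate; grows counter-clockwise from above; stop at 1.57: along -y, square across the plate's end. Starts at -0.5 to 0.1. About 1 N at the peg turns it; it stays where left. Bar 18 wide, 12 thick, 72 mm long from the pin; underside 8 mm above the flat top, so only a plate fully home lets it pass.
- button_peg (a point): Centre of the top of the turn-button's brass peg, 48 mm above the flat top: 12 mm diameter, 28 mm up from the bar's upper face, 45 mm from the pin's axis. Take it from above or push it round.
- button_pivot (a point): Axis of the turn-button's pin, at the bar's upper face, 20 mm above the jig's flat top: jig x = 0, y = 122 mm; jig's axes.
- tape: Bystander, leave alone: blue tape measure, 62 x 62 x 34 mm. Origin at its underside.
- pliers: Bystander, leave alone: yellow-handled pliers, about 180 long, 18 tall mm. Origin at its underside.
- mallet: Bystander, leave alone: small wooden hammer, lying.
- jar: Bystander, leave alone: glass jar of dowels with a dark lid, 72 wide, 104 tall mm. Origin at its underside.
- screwdriver: Bystander, leave alone: green-handled screwdriver, lying.
- glue: Bystander, leave alone: white glue bottle with a red cap, 52 wide, 150 tall mm. Origin at its underside.
- sparetile: Bystander, leave alone: loose pale-blue tile, 120 x 120 x 10 mm. Origin at its underside.
Things that resemble listed ones, but are neither listed nor needed, are in the scene too. Leave any pink or turquoise look-alike of the plate alone.

How it is judged:
On the way, in this order (a step that is already met when the one before it is completed fails the run):
1. the plate has dropped over both studs and lies flat on the jig (z of plate in the frame of jig_seat between -0.004 and 0.002 m and horizontal distance between plate and jig_seat below 0.023 m and angle between plate's own z axis and vertical below 0.03 rad and angle between the y axis of plate and the y axis of jig, either way round below 0.08 rad), for 0.2 s.
2. the turn-button is swung across the end of the plate (value of joint button above 1.35 rad), for 0.1 s.
At the end, for the whole second after the job is handed in: Plate flat on the jig over both studs (underside within 2 mm of the flat top, 23 mm of the strip's mid-range, tilt under 0.03 rad, long side along the jig's y within 0.08 rad), turn-button across its end (above 1.35 rad), all released and at rest (all of step 1 and value of joint button above 1.35 rad and linear speed of plate below 0.01 m/s and contact force between plate and the fingers below 0.2 N); the robot touches nothing.
It fails at once if the plate was pressed on the stud ends with more than 40 N (contact force between plate and jig above 40 N and z of plate in the frame of jig_seat above 0.006 m).
It fails at once if the turn-button was swung before the plate was home (value of joint button above 0.5 rad and (z of plate in the frame of jig_seat above 0.004 m or z of plate in the frame of jig_seat below -0.01 m)).
It fails at once if a bystander was moved by more than 15 mm (distance of any of tape, pliers, mallet, jar, screwdriver, glue, sparetile from where it was at the start of the episode above 0.015 m).
It also fails if it takes over 72 s, if anything falls off the work surface, if the arm or the gripper's body presses on something with over 40 N, if the wrist force passes 120 N, or if a joint passes its speed limit or range.

### The arm

A 6-joint arm with a two-finger parallel gripper is mounted at the origin on the work surface. World frame = base frame: x ahead of the robot, y to its left, z up, the work surface at z = 0. Lengths are in m, angles in rad, forces in N, time in s.
With the tool pointing down it reaches from about 0.35 to 1 m from the base axis. Payload 7.1 kg.
Tool frame: the origin (TCP) lies between the finger pads; the fingertips stand 22 mm ahead of it and the grasp point (between the pads) lies 3 mm ahead of it; z points along the fingers, y is the line along which they close (so a half turn about z gives the same grasp; the last joint's range is limited). The gripper opens to 85 mm and grips with 20 to 120 N. Pads are 22 mm wide; open, the fingers measure 114 mm over their backs; the gripper's body (76 mm by 85 mm) begins 54 mm behind the grasp point. The pads swing forward as they close: fully open they stand 13 mm farther back than shut.
Start: joints at [-1.136, 0.423, 1.63, -0, 1.089, -0.019], TCP at [0.274, -0.562, 0.253] pointing down, gripper open.
Joint ranges: [-3, 3], [-0.9, 2.11], [0.09, 2.58], [-1.31, 4.45], [0.11, 2.69], [-2.54, 2.54]. Speed limits (rad/s): [2.39, 2.39, 3.01, 3.14, 3.14, 3.14].

### API

Orientations are given as a rotation vector (axis times angle).
In Python, from rig import manip gives the robot as it stands. The module is installed in compiled form; this text tells all that it offers. Calls block until the motion is done:
- manip.move_to(position, orientation): joint-space move of the TCP to a pose.
- manip.servo_line(position, orientation=None, rate=0.15): straight line of the TCP; orientation=None keeps the orientation; rate is the mean speed in m/s.
- manip.set_joints(angles): joint-space move.
- manip.command_gripper(opening, f_grip=None): finger opening in m; f_grip is the grip in N (None keeps the last); returns when the fingers have stopped.
- manip.hold(seconds).
- manip.solve_ik(position, orientation): joint angles nearest the present ones, or None.
- manip.camera(name): name is "side" or "top" or "wrist"; returns a dict with "image" (400x640x3 uint8, red, green, blue), "fx", "fy", "cx", "cy" (pixels), "k1" (the pictures are not rectified: a ray, as slopes to the right and down, at radius r is drawn at 1 + k1 r^2 times it, then the intrinsics apply), "cam_to_world" (4x4, takes a point from camera to world coordinates); the wrist camera has in their place "mount" (4x4, takes a point from camera to tool coordinates, whose origin is the TCP and whose axes are the flange's). Camera axes: x right, y down, z forward; pixel columns grow to the right and rows downward; lengths in m; the calibration is good to about 2 mm. A picture is of the moment at which its call begins: read the wrist's pose just before it. There is no depth.
A pose or a line that the arm cannot do raises manip.IKError and nothing moves.
- manip.sign_off(): hands the job in; it is judged then, once.
Readings, each from a call of its own:
- manip.get_time(): time.
- manip.get_joint_positions(): joint angles.
- manip.get_joint_vel(): joint speeds.
- manip.get_tau(): joint torques, N m.
- manip.get_position(): TCP position.
- manip.get_ee_rot(): TCP orientation.
- manip.get_contact_force(): force on the tool from outside, world axes, zero at the start.
- manip.get_torque(): the same for the moment, N m.
- manip.get_width(): finger opening in m.
- manip.get_grip_force(): force on a finger pad.
Only numpy, scipy, OpenCV 4.12 (cv2) and the standard library are available. Lean on these libraries where they do the work, as an engineer would, in place of code of your own. Each camera call takes 0.05 s, during which the arm holds its last target. There are 200 camera calls.

## Working session

There is one attempt and no reset: what is moved stays moved. The work goes in short steps, each a Python script; the robot and the scene stay as the last script left them, time stands still between calls to the robot, and variables do not carry over. Pictures are saved under pics/ and viewed, at most 10 in all, crops included, and the job is handed in when it is done.

```bash
mkdir -p pics; cat > h.py <<'E'
import numpy as np, cv2
from scipy.spatial.transform import Rotation as R
from rig import manip
def snap(name):
    if name=="wrist":
        p=np.array(manip.get_position()); r=R.from_rotvec(manip.get_ee_rot()).as_matrix()
    c=manip.camera(name)
    if name=="wrist":
        T=np.eye(4);T[:3,:3]=r;T[:3,3]=p; c["cam_to_world"]=T@np.array(c["mount"])
    return c
def save(c,f): cv2.imwrite("pics/"+f,c["image"][:,:,::-1])
def px2plane(c,uv,z):
    uv=np.atleast_2d(np.array(uv,float))
    d=np.stack([(uv[:,0]-c["cx"])/c["fx"],(uv[:,1]-c["cy"])/c["fy"]],1)
    u=d.copy()
    for _ in range(20): u=d/(1+c["k1"]*(u**2).sum(1,keepdims=True))
    T=np.array(c["cam_to_world"]); w=np.c_[u,np.ones(len(u))]@T[:3,:3].T; o=T[:3,3]
    return o+w*((z-o[2])/w[:,2])[:,None]
def w2px(c,P):
    T=np.linalg.inv(np.array(c["cam_to_world"])); q=T[:3,:3]@np.array(P,float)+T[:3,3]
    u=q[:2]/q[2]; u=u*(1+c["k1"]*(u@u)); return u*[c["fx"],c["fy"]]+[c["cx"],c["cy"]]
def down(yaw): # tool z down; tool y axis along world angle yaw+90deg
    return (R.from_euler('z',yaw)*R.from_euler('x',np.pi)).as_rotvec()
E
python3 - <<'E'
from h import *
import pickle
cs={}
for n in("top","side","wrist"):
    c=snap(n);cs[n]=c;save(c,n+"0.png");print(n,c["fx"],c["cx"],c["cy"],c["k1"],np.round(c["cam_to_world"],3).tolist())
pickle.dump(cs,open("c0.pkl","wb"))
print(manip.get_ee_rot(),manip.get_time())
E
```

```text
top 379.81926149707874 323.4405347217499 197.18991852774363 -0.06863273203375429 [[0.012, -0.994, 0.11, 0.343], [-1.0, -0.012, -0.001, 0.01], [0.002, -0.11, -0.994, 1.49], [0.0, 0.0, 0.0, 1.0]]
side 475.9664814333963 319.6066998811131 195.8815194728296 0.02580506005756592 [[-0.781, -0.441, 0.442, -0.074], [-0.625, 0.565, -0.539, 0.743], [-0.012, -0.697, -0.717, 1.057], [0.0, 0.0, 0.0, 1.0]]
wrist 313.35548934547177 323.5829711362786 199.71806007617366 -0.00976708087460886 [[0.438, -0.856, -0.275, 0.345], [-0.899, -0.418, -0.132, -0.526], [-0.002, 0.305, -0.952, 0.373], [0.0, 0.0, 0.0, 1.0]]
[-3.05987947e+00 -7.06487790e-01  4.35349137e-04] 0.15
```

View pics/top0.png

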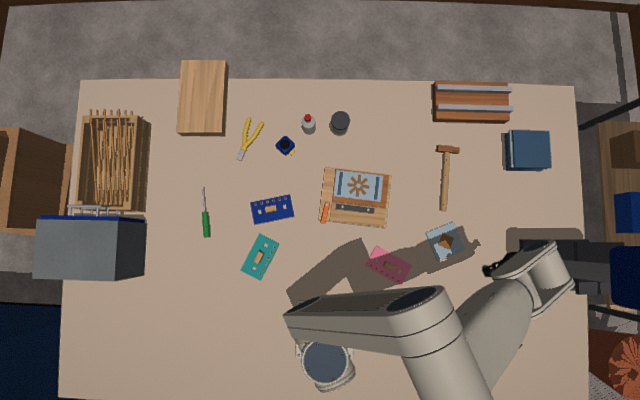

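View pics/side0.png

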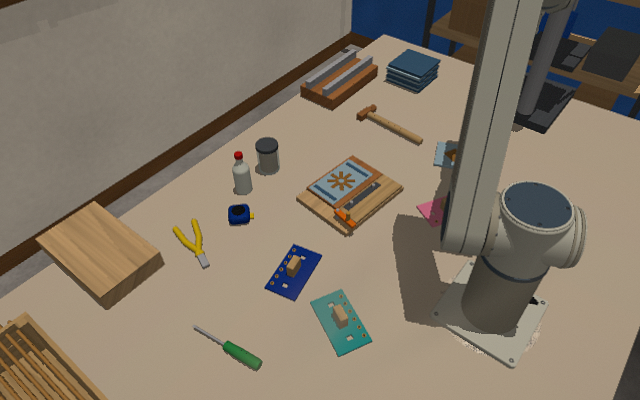

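The top view shows the blue plate at about (272,209), the jig at (355,197) with its orange button on the left (325,213), a turquoise look-alike at (260,257) and a pink one at (388,265). The side view agrees, with the plate at (293,271) and the jig at (350,193). Next I'll make a rough fix from colour and move in with the wrist camera.

```bash
python3 - <<'E'
from h import *
import pickle
c=pickle.load(open("c0.pkl","rb"))["top"]
hsv=cv2.cvtColor(c["image"],cv2.COLOR_RGB2HSV)
m=cv2.inRange(hsv,(108,120,40),(130,255,255)); m[:, :240]=0;m[:,305:]=0;m[:180]=0;m[235:]=0
r=cv2.minAreaRect(cv2.findNonZero(m)); print(r,px2plane(c,cv2.boxPoints(r),0.006).round(3).tolist())
pl=px2plane(c,[r[0]],.006)[0]; jg=px2plane(c,[(355,197)],.028)[0]; print(pl,jg)
# camera offset from TCP is about 80mm along tool; look from yaw-0 pose
T=np.array(snap("wrist")["mount"]);print(T.round(3).tolist())
o=down(0); M=R.from_rotvec(o).as_matrix()
d=M@T[:3,2]; co=M@T[:3,3]; print(d,co)
for i,p in enumerate((pl,jg)):
    h=0.30
    t=p+d*(-(h)/d[2])*-1 if False else p - d*((h-0)/-d[2])-co   # camera h above target
    t[2]=h+p[2]-co[2]
    print(t, manip.solve_ik(t,o))
    manip.move_to(t,o); manip.hold(.3)
    w=snap("wrist"); save(w,f"w{i}.png"); pickle.dump(w,open(f"w{i}.pkl","wb"))
print(manip.get_time(),manip.get_joint_positions())
E
```

```text
((271.69232177734375, 208.96153259277344), (21.768888473510742, 39.81156921386719), 78.69007110595703) [[0.484, 0.297, 0.006], [0.516, 0.144, 0.006], [0.432, 0.126, 0.006], [0.4, 0.278, 0.006]]
[0.45794397 0.21115312 0.006     ] [ 0.50661056 -0.11343312  0.028     ]
[[-0.0, -0.952, -0.305, 0.079], [1.0, -0.0, -0.0, -0.001], [0.0, -0.305, 0.952, -0.12], [0.0, 0.0, 0.0, 1.0]]
[-3.04969510e-01  3.17592043e-04 -9.52362062e-01] [0.07905466 0.00058026 0.12002734]
[0.47495661 0.21047281 0.18597266] [ 3.94226935e-01  3.64331306e-01  1.91243781e+00 -4.44089210e-16
  8.64823537e-01  1.96502326e+00]
[ 0.5236232  -0.11411343  0.20797266] [-2.36782327e-01  3.53803968e-01  1.86257468e+00 -4.44089210e-16
  9.25214008e-01  1.33401400e+00]
4.9667 [-2.35597323e-01  3.53815967e-01  1.86264964e+00  2.66692157e-06
  9.25157894e-01  1.33414171e+00]
```

View pics/w0.png

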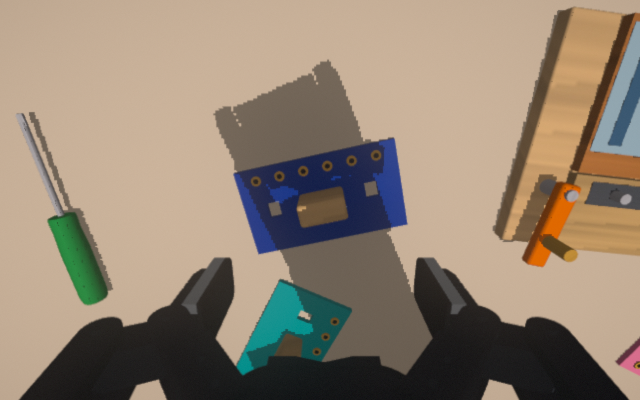

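View pics/w1.png

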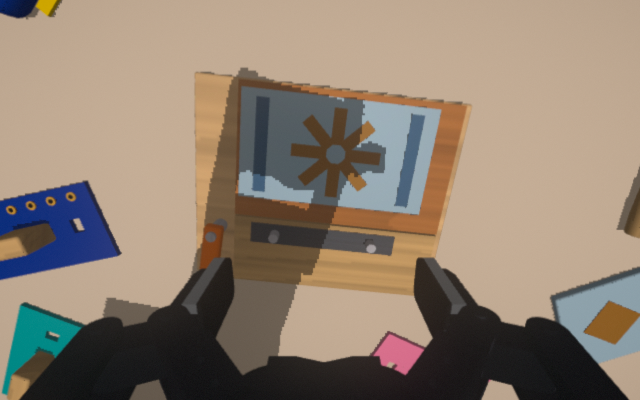

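w0 shows the plate with corners near (235,174), (393,139), (407,224) and (259,252), slots near (275,209) and (371,188), and the grip at (322,207). w1 shows the stud strip with studs near (272,237) and (371,246), and the button pin at about (210,237). Next I'll measure these by mask and look at the strip enlarged.

```bash
python3 - <<'E'
from h import *
import pickle
c=pickle.load(open("w0.pkl","rb"))
hsv=cv2.cvtColor(c["image"],cv2.COLOR_RGB2HSV)
m=cv2.inRange(hsv,(112,150,30),(128,255,255)); m[:,:200]=0;m[:,430:]=0;m[:120]=0;m[265:]=0
cn=max(cv2.findContours(m,0,2)[0],key=cv2.contourArea)
W=px2plane(c,cv2.convexHull(cn)[:,0],.006)[:,:2]
r=cv2.minAreaRect((W*1000).astype(np.float32)); print("plate",r)
# slots: holes in mask
cs,h=cv2.findContours(m,cv2.RETR_CCOMP,cv2.CHAIN_APPROX_NONE)
for k,q in enumerate(cs):
    a=cv2.contourArea(q)
    if h[0][k][3]>=0 and a>30:
        x=q[:,0].mean(0); print("hole",a,x,px2plane(c,[x],.006)[0][:2]*1000)
g=cv2.inRange(hsv,(8,60,60),(25,220,255)); g[:,:290]=0;g[:,355:]=0;g[:187]=0;g[232:]=0
cg=max(cv2.findContours(g,0,2)[0],key=cv2.contourArea);print("grip",cv2.minAreaRect(cg))
w=pickle.load(open("w1.pkl","rb"))
for uv in((272,237),(371,246)): print("stud",px2plane(w,[uv],.040)[0][:2]*1000)
a=cv2.resize(w["image"][210:270,190:410],None,fx=3.6,fy=3.6,interpolation=2)
cc=pickle.load(open("w0.pkl","rb"))["image"][150:280,480:640]
b=cv2.resize(cc,(400,325),interpolation=2)
b=np.pad(b,((0,0),(0,a.shape[1]-400),(0,0)))
save({"image":np.vstack([a,b])},"crop.png")
E
```

```text
plate ((458.3144226074219, 212.29428100585938), (88.45662689208984, 102.95891571044922), 13.241541862487793)
hole 1829.0 [321.80128205 207.09615385] [449.84050654 213.10252868]
hole 138.5 [302.72972973 170.67567568] [487.47785408 231.63701209]
hole 147.0 [327.         165.47368421] [492.61926525 207.95067598]
grip ((320.86102294921875, 206.85122680664062), (32.616695404052734, 48.40122604370117), 77.90524291992188)
stud [470.83332561 -60.5599472 ]
stud [ 461.02653069 -160.39745513]
```

View pics/crop.png

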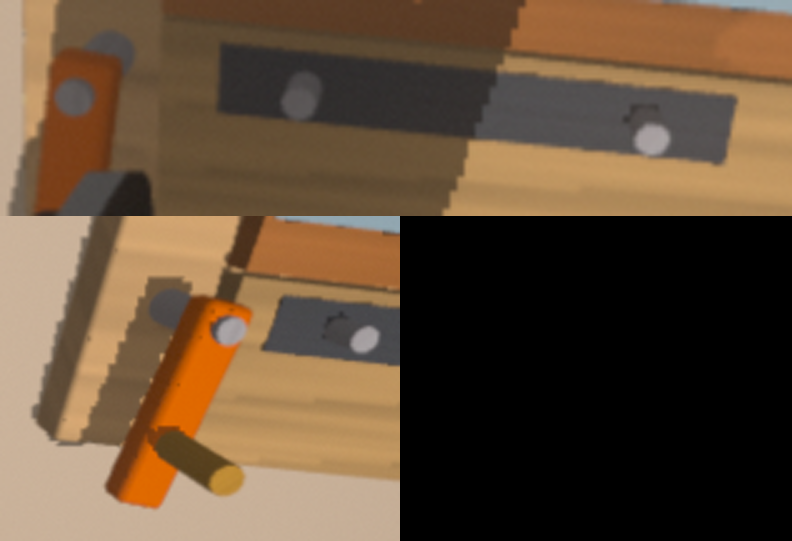

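The crop puts the stud tops at (273.6,236.7) and (371.1,248.3) in w1, and the button pin at (210.6,236.9). In w0 the pin is at (572.4,196) and the peg top at (570.8,255.6). Next: redo the plate mask, then grasp and lift.

```bash
python3 - <<'E'
from h import *
import pickle
c=pickle.load(open("w0.pkl","rb"));w=pickle.load(open("w1.pkl","rb"))
hsv=cv2.cvtColor(c["image"],cv2.COLOR_RGB2HSV)
m=cv2.inRange(hsv,(105,100,25),(130,255,255)); m[:,:220]=0;m[:,420:]=0;m[:130]=0;m[258:]=0
cn=max(cv2.findContours(m,0,2)[0],key=cv2.contourArea)
W=px2plane(c,cv2.convexHull(cn)[:,0],.006)[:,:2]
r=cv2.minAreaRect((W*1000).astype(np.float32)); print("plate",r)
box=cv2.boxPoints(r)
e=[box[1]-box[0],box[2]-box[1]]; L=max(e,key=np.linalg.norm); L=L if L[1]>0 else -L
pyaw=np.arctan2(-L[0],L[1]); print("plate yaw",pyaw)
sl=px2plane(c,[(275,209),(371,188)],.004)[:,:2]*1000;print("slots",sl,sl.mean(0))
S=px2plane(w,[(273.6,236.7),(371.1,248.3)],.040)[:,:2];d=S[0]-S[1];jyaw=np.arctan2(-d[0],d[1])
print("studs",S,np.linalg.norm(d),S.mean(0),jyaw)
pv=px2plane(w,[(210.6,236.9)],.050)[0,:2]; pv2=px2plane(c,[(572.4,196)],.050)[0,:2];peg=px2plane(c,[(570.8,255.6)],.076)[0,:2]
print("pivot",pv,pv2,"peg",peg)
Rj=np.array([[np.cos(jyaw),-np.sin(jyaw)],[np.sin(jyaw),np.cos(jyaw)]])
print("s from pivot",(Rj.T@(S.mean(0)-pv))+[0,.122], "peg rel",Rj.T@(peg-pv2))
P=np.array(r[0])/1000
np.savez("est.npz",P=P,pyaw=pyaw,SM=S.mean(0),jyaw=jyaw,pv=pv)
for s in(1,-1):
    for p,y in((P,pyaw),(S.mean(0),jyaw)):
        print(s,manip.solve_ik(np.r_[p,.15],down(y+s*np.pi/2)))
E
```

```text
plate ((458.4934387207031, 212.77377319335938), (89.3382339477539, 158.47837829589844), 12.424541473388672)
plate yaw 0.21684933
slots [[447.10626443 260.95813949]
 [469.33422365 163.85991598]] [458.22024404 212.40902774]
studs [[ 0.47116519 -0.06218277]
 [ 0.45845024 -0.16062226]] 0.09925725131417729 [ 0.46480772 -0.11140252] -0.128453910169702
pivot [ 0.47538177 -0.00274782] [ 0.47505122 -0.00261098] peg [0.43175711 0.00788759]
s from pivot [0.00343183 0.01288595] peg rel [-0.04428229  0.00486606]
1 [0.41094891 0.4049281  1.96276343 0.         0.77390112 0.19409954]
1 [-2.60136559e-01  3.71840317e-01  2.02119632e+00 -4.44089210e-16
  7.48556017e-01 -1.31682649e-01]
-1 None
-1 None
```

```bash
python3 - <<'E'
from h import *
import pickle
w=pickle.load(open("w1.pkl","rb"))
for uv in([(219,44),(737,97)],[(219,112),(722,163)]):
    q=px2plane(w,np.array(uv)/3.6+[190,210],.028); d=q[0]-q[1]; print("strip yaw",np.arctan2(-d[0],d[1]),q[:,:2].mean(0))
E=np.load("est.npz");P=E["P"];o=down(float(E["pyaw"])+np.pi/2)
manip.command_gripper(.055,60)
manip.move_to(np.r_[P,.12],o); manip.servo_line(np.r_[P,.034],o,.12); manip.hold(.2)
manip.command_gripper(0.0,60); print("w",manip.get_width(),manip.get_grip_force(),manip.get_contact_force())
manip.servo_line(np.r_[P,.13],o,.12); manip.hold(.4)
print("w",manip.get_width(),manip.get_contact_force(),manip.get_torque(),manip.get_position(),manip.get_time())
c=snap("wrist");save(c,"lift.png");pickle.dump(c,open("lift.pkl","wb"))
E
```

```text
strip yaw -0.10891448934028823 [ 0.47375669 -0.11206122]
strip yaw -0.11008387462600222 [ 0.45241194 -0.10984872]
w 0.021252218129801277 60.394869446754456 [-2.49916225  0.15042013  5.70872093]
w 0.021545433958310482 [-0.44925022  0.34376076 -3.94872938] [0.06725067 0.03162994 0.01739797] [0.45839819 0.21271501 0.12970777] 9.4917
```

View pics/lift.png

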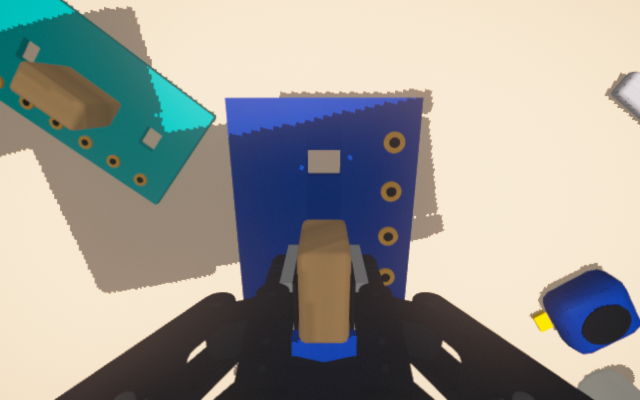

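The plate is held level and square in the fingers, with its +y slot at (324,161). I'll get the slot's offset from the TCP in the same camera, then make a guarded contact about 6 mm short of the studs.

```bash
python3 - <<'E'
from h import *
import pickle
c=pickle.load(open("lift.pkl","rb")); p=np.array(manip.get_position()); E=np.load("est.npz")
g=c["image"][145:178,303:345].astype(int); m=(g[:,:,0]>110).astype(np.uint8)
mo=cv2.moments(m,True); uv=(303+mo["m10"]/mo["m00"],145+mo["m01"]/mo["m00"]); 
y=float(E["pyaw"]); Ry=np.array([[np.cos(y),-np.sin(y)],[np.sin(y),np.cos(y)]])
off=Ry.T@(px2plane(c,[uv],p[2]-.034+.004)[0,:2]-p[:2]); print("slot",uv,"rel TCP in plate axes",off*1000)
jy=-.109; J=np.array([[np.cos(jy),-np.sin(jy)],[np.sin(jy),np.cos(jy)]])
SM=np.array([.464,-.1112]); o=down(jy+np.pi/2)
go=off-[0,.05]; 
st=SM-J@(go*[1,1]+[0,.006])
print("go",go,"start",st)
manip.servo_line(np.r_[st,.13],o,.2); manip.hold(.4); b=manip.get_contact_force()[2]
manip.servo_line(np.r_[st,.079],o,.12); manip.hold(.2); print("base",b,manip.get_contact_force())
z=.079
while z>.066:
    z-=.0007; manip.servo_line(np.r_[st,z],o,.02); f=manip.get_contact_force()[2]-b
    if f>3: break
manip.hold(.2);print("contact z cmd",z,manip.get_position(),manip.get_contact_force(),b,manip.get_torque(),manip.get_time())
np.savez("st.npz",st=st,z=z,b=b,jy=jy)
E
```

```text
slot (323.5, 160.9700272479564) rel TCP in plate axes [ 0.59002831 50.63101667]
go [0.00059003 0.00063102] start [ 0.46269212 -0.11772748]
base -3.8372690536814105 [-0.77621317 -0.60979635 -3.42985729]
contact z cmd 0.07409999999999996 [ 0.46280186 -0.11774803  0.07431407] [-1.3655973   0.82500709  3.63521731] -3.8372690536814105 [ 0.05993481  0.27436624 -0.01372848] 14.4667
```

```bash
cat > slide.py <<'E'
from h import *
D=np.load("st.npz");st=D["st"];z=float(D["z"]);b=float(D["b"]);jy=float(D["jy"]);o=down(jy+np.pi/2)
y=np.array([-np.sin(jy),np.cos(jy)]); s=0; fm=0; done=False
while s<.013 and manip.get_time()<40:
    s+=.0005; manip.servo_line(np.r_[st+y*s,z],o,.02)
    for _ in range(6):
        f=manip.get_contact_force()[2]-b; fm=max(fm,f)
        if f>7: z+=.0003
        elif f<3: z-=.0005
        else: break
        manip.servo_line(np.r_[st+y*s,z],o,.02)
    if z<.0720: done=True;break
print("done",done,"s",s,"z",z,"fmax",fm,manip.get_position(),manip.get_contact_force(),manip.get_torque(),manip.get_time())
np.savez("st2.npz",s=s,z=z)
E
python3 slide.py
```

```text
done True s 0.005000000000000001 z 0.07109999999999993 fmax 8.907099529672376 [ 0.46341721 -0.11259886  0.07115917] [ 0.60592641  5.68629035 -3.54968124] [ 1.07768125 -0.05823185  0.00265373] 20.4667
```

```bash
python3 - <<'E'
from h import *
D=np.load("st.npz");st=D["st"];b=float(D["b"]);jy=float(D["jy"]);o=down(jy+np.pi/2)
q=np.load("st2.npz");s=float(q["s"])+.0008;z=float(q["z"]);y=np.array([-np.sin(jy),np.cos(jy)])
manip.servo_line(np.r_[st+y*s,z],o,.02);print(manip.get_contact_force())
while z>.0610:
    z-=.0007; manip.servo_line(np.r_[st+y*s,z],o,.02); F=np.array(manip.get_contact_force())
    if F[2]-b>5: break
print("z",z,F,manip.get_position(),manip.get_torque())
c=snap("wrist");save(c,"home.png");print(manip.get_time())
E
```

```text
[ 0.42363136  0.06638063 -3.87048839]
z 0.061999999999999854 [-1.87990205  1.02562125  5.85495204] [ 0.46336432 -0.11198484  0.06237854] [ 0.08669599  0.38609576 -0.01561482]
24.0167
```

View pics/home.png

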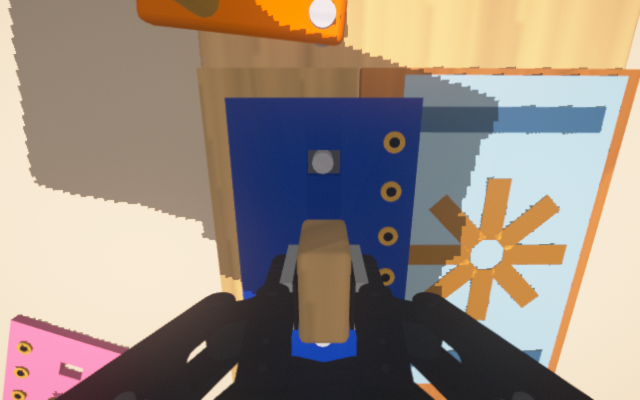

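The plate is at home height (TCP z 0.062) with the +y stud standing inside its slot at (323,161), and the button pin is visible at (322,12). Next: release, retreat and check that the plate stayed down.

```bash
python3 - <<'E'
from h import *
import pickle
manip.command_gripper(.055,20); manip.hold(.1)
p=np.array(manip.get_position()); manip.servo_line(np.r_[p[:2],.15],None,.15)
# look at peg
jy=-.109; pv=np.array([.4752,-.0027]); th=-.13
J=np.array([[np.cos(jy),-np.sin(jy)],[np.sin(jy),np.cos(jy)]])
T=np.array(manip.camera("wrist")["mount"]); o=down(th+jy); M=R.from_rotvec(o).as_matrix(); d=M@T[:3,2]; co=M@T[:3,3]
tgt=np.r_[pv+J@[-.02,-.03],.05]; t=tgt+d*(.26/d[2])-co; t[2]=tgt[2]+.26-co[2]
manip.move_to(t,o); manip.hold(.3)
c=snap("wrist");save(c,"but.png");pickle.dump(c,open("but.pkl","wb"));print(manip.get_time())
peg=pv+J@(-.045*np.array([np.cos(th),np.sin(th)])); print("predicted peg px",w2px(c,np.r_[peg,.076]),"pivot px",w2px(c,np.r_[pv,.05]))
E
```

```text
27.3083
predicted peg px [285.9316768 242.2888758] pivot px [287.48820062 181.15480669]
```

View pics/but.png

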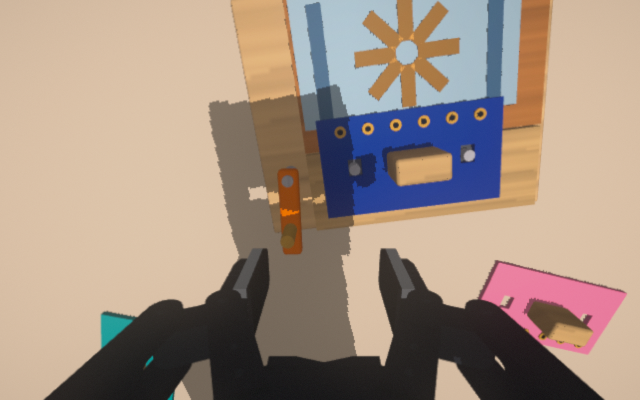

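The plate lies flat with both studs showing through its slots at (355,169) and (469,155). The peg top at about (288,242) and the pin at (287,181) match my predictions. Next: grip the peg and swing it round.

```bash
python3 - <<'E'
from h import *
import pickle
jy=-.109; pv=np.array([.4752,-.0027]); th0=-.13; Z=.074
J=np.array([[np.cos(jy),-np.sin(jy)],[np.sin(jy),np.cos(jy)]])
P=lambda th,z:np.r_[pv+J@(-.045*np.array([np.cos(th),np.sin(th)])),z]
manip.command_gripper(.045,20)
manip.move_to(P(th0,.12),down(th0+jy)); manip.servo_line(P(th0,Z),None,.1)
manip.command_gripper(0,20); print("w",manip.get_width(),manip.get_contact_force(),manip.get_time())
F0=np.array(manip.get_contact_force())
for th in np.linspace(th0,1.56,18)[1:]:
    manip.servo_line(P(th,Z),down(th+jy),.06); F=np.array(manip.get_contact_force())-F0
    if np.linalg.norm(F)>25: print("stop");break
print("th",th,F,manip.get_width(),manip.get_time())
manip.command_gripper(.045); p=np.array(manip.get_position())
manip.servo_line(np.r_[p[:2],.14],None,.12)
q=P(0.3,.2); q[0]-=.03; manip.move_to(q,down(.3+jy)); manip.hold(.2)
c=snap("wrist");save(c,"fin.png");pickle.dump(c,open("fin.pkl","wb"));print(manip.get_time())
E
```

```text
w 0.011135456040312382 [-0.8077654   0.09739499  7.0923079 ] 29.0
th 1.56 [-0.98121152  0.48448939  0.7074949 ] 0.010866976451879248 33.25
35.8333
```

View pics/fin.png

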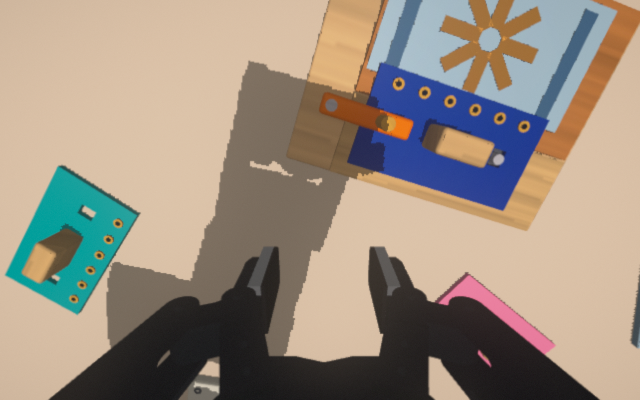

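The turn-button lies square across the plate's end, from the pin at (331,104) to the tip at (412,130). The plate is flat on the jig and the gripper is clear, so I'm handing in.

```bash
python3 -c "
from rig import manip
print(manip.sign_off())"
```

```text
the job is handed in; nothing more can be done
None
```

The plate is fitted flat over both studs, the turn-button is swung square across its end, and the job was handed in at about 36 s; the sign-off call returned no verdict.

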